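Offer the cooler lid up to its hinge and hold it for the pin

TASK

The small sample cooler has been relined and its lid has to go back on. Drop the two foam offcuts lying on its rear deck (one sits in the hinge, between the knuckles) into the waste tub; then take the lid out of the peg rack, offer it up to the hinge upright, as if wide open, its grey inner face towards the well, with its knuckle between the two fixed knuckles so that the holes line up well enough for the hinge pin to slide straight through. Finish while still holding the lid there in the gripper, for a colleague to push the pin in, and leave everything else on the bench where it is.

Things in the scene. Friction and masses are not known exactly. Their poses are not given: they have to be found in the camera images.
- cooler: Sample cooler, fixed: white box 190 (x) x 220 (y) x 100 mm high, origin at the middle of its underside, turned up to 0.25 rad. x runs from the open well (95 x 190 mm, robot's side) to the flat rear deck (100 mm above the bench), where the offcuts lie; y along the hinge, z up. A black gasket 6 mm high runs round the well; its rear strip ends 19 mm in front of the hinge line.
- hinge_axis (a point): Middle of the cooler's hinge line: 42 mm behind the box's middle, 13 mm above the deck; axes as the cooler. Two fixed steel knuckles (tubes 18 mm across, 30 mm long, 12 mm bore along y) are centred 36 mm either side of it, leaving a 42 mm gap. Nothing fills the gap but the offcut; 4 mm of air under the knuckles. From 22 mm behind, a 4 mm leaf plate 102 mm wide lies on the deck.
- lid: The loose lid, about 0.35 kg; origin and axes as lid_knuckle. White panel 12 mm thick (x), 200 mm wide (y), its lower edge 14 mm and its upper edge 130 mm above the origin, pull tab on top. The -x face carries a grey plug 6 mm thick, 150 mm wide, 32 to 115 mm above the origin (the inner face); it starts facing the robot. Held in the hinge, its axes are parallel to the cooler's.
- lid_knuckle (a point): Centre of the bore of the lid's single knuckle: steel tube 18 mm across, 36 mm long, 12 mm bore along y. z points up the panel, x through it. The lid starts upright in one of the rack's two slots, hinge edge down, this point 16 mm above the bench. In the end this point belongs on hinge_axis.
- lid_tab (a point): Centre of the lid's pull tab, 140 mm straight above lid_knuckle: 12 mm thick (x), 60 mm wide (y), 20 mm high, flush with the panel below it. A good place to grip, from above.
- lid_inner (a point): Centre of the lid's grey inner face, 12 mm towards -x of the lid's middle plane and 73.5 mm above lid_knuckle.
- rack: Drying rack, fixed, origin at the middle of its underside: two grey rails 140 (x) x 26 x 30 mm high, 164 mm apart (y), with steel pegs that make two slots along y, at x = -30 and +30 mm. Tops of the pegs 89 mm above the bench. The lid stands in one slot, the plain baffle plate in the other.
- baffle: Bystander: plain aluminium plate 10 x 190 x 70 mm high without knuckle or tab, standing in the other slot of the rack; origin at the middle of its underside, top 100 mm above the bench.
- tub: Waste tub: open grey box 140 x 140 x 85 mm high, walls 5 mm, fixed; origin at the middle of its underside.
- offcut_a_center (a point): Centre of a cream foam offcut, 30 (x) x 28 (y) x 36 mm (z), about 15 g. One of the two offcuts sits in the gap between the fixed knuckles, the other on the deck towards its +y end; their axes are within 0.1 rad of the cooler's.
- offcut_b_center (a point): Cream foam offcut, step-shaped, 32 (x) x 30 (y) x 38 mm high, the upper 14 mm only 18 mm in y and 6 mm off centre towards -y; about 15 g. This point is 18 mm above the middle of its underside.
- tray: Bystander: shallow steel tray 150 x 50 x 12 mm, loose; origin at the middle of its underside.
- pin: Bystander: the hinge pin, steel, 8 mm thick, 113 mm long, with a square head; lies in the tray. Not handled by the robot.
- screwdriver: Bystander: black-handled screwdriver 190 mm long lying on the bench.
- bottle: Bystander: white plastic bottle 66 mm across, 160 mm high; origin at the middle of its underside.
- samplebox: Bystander: sample storage box 134 x 134 x 53 mm; origin at the middle of its underside.
- beaker: Bystander: open clear beaker 72 mm across, 90 mm high; origin at the middle of its underside.
Things that resemble listed ones, but are neither listed nor needed, are in the scene too. There is more than one size of the lid; the job needs the larger.

How it is judged (in metres and radians):
On the way, in this order (a step that is already met when the one before it is completed fails the run):
1. both foam offcuts are in the waste tub (x of offcut_a_center in the frame of tub between -0.066 and 0.066 m and y of offcut_a_center in the frame of tub between -0.066 and 0.066 m and z of each of offcut_a_center, offcut_b_center in the frame of tub below 0.08 m and x of offcut_b_center in the frame of tub between -0.066 and 0.066 m and y of offcut_b_center in the frame of tub between -0.066 and 0.066 m), for 0.2 s.
2. the lid is lifted out of the rack (height (world z) of lid_knuckle above 0.095 m), for 0.2 s.
At the end, for the whole second after the job is handed in: Both offcuts in the tub; lid held by the fingers, still, upright within 0.17 rad, inner face to the well, knuckle between the fixed ones (5 mm along the hinge line), its bore within 3 mm of the hinge line in height and front to back, parallel within 0.08 rad (all of step 1 and x of lid_knuckle in the frame of hinge_axis between -0.003 and 0.003 m and z of lid_knuckle in the frame of hinge_axis between -0.003 and 0.003 m and y of lid_knuckle in the frame of hinge_axis between -0.005 and 0.005 m and angle between the y axis of lid_knuckle and the y axis of hinge_axis, either way round below 0.08 rad and angle between lid_knuckle's own z axis and vertical below 0.17 rad and height (world z) of lid_tab above 0.2 m and x of lid_inner in the frame of hinge_axis below 0 m and contact force between the fingers and lid above 1 N and linear speed of lid below 0.02 m/s); the arm keeps its last pose, push and grip.
It fails at once if a bystander is knocked more than 40 mm out of place, or the baffle plate is tipped over (distance of any of baffle, tray, pin, screwdriver, bottle, samplebox, beaker from where it was at the start of the episode above 0.04 m or angle between baffle's own z axis and vertical above 0.5 rad).
It also fails if it takes over 67 s, if anything falls off the work surface, if the arm or the gripper's body presses on something with over 40 N, if the wrist force passes 120 N, or if a joint passes its speed limit or range.

ROBOT

A 6-joint arm with a two-finger parallel gripper is mounted at the origin on the work surface. World frame = base frame: x ahead of the robot, y to its left, z up, the work surface at z = 0. Lengths are in mm, angles in rad, forces in N, time in s.
With the tool pointing down it reaches from about 275 to 825 mm from the base axis. Payload 5.2 kg.
Tool frame: the origin (TCP) lies at the very end of the fingers, on their centre line; the grasp point (between the pads) lies 19 mm behind it; z points along the fingers, y is the direction in which the jaws open and shut (so a half turn about z gives the same grasp; the last joint's range is limited). The gripper opens to 93 mm and grips with 3 to 60 N. Pads are 15 mm wide; open, the fingers measure 128 mm over their backs; the gripper's body (75 mm by 188 mm) begins 65 mm behind the grasp point.
Start: joints at [-1.529, 0.259, 1.535, -0, 1.348, -0.203], TCP at [133.32, -533.602, 218.653] pointing down, gripper open.
Joint ranges: [-3.14, 3.14], [-0.91, 2.08], [0.19, 2.58], [-1.22, 4.36], [0.22, 2.71], [-3.12, 3.12]. Speed limits (rad/s): [2.57, 2.57, 3.14, 3.14, 3.14, 3.14].

INTERFACE

Orientations are given as [roll, pitch, yaw] about the fixed x, y, z axes, in that order (R = Rz(yaw) Ry(pitch) Rx(roll)).
In Python, from bench import robot gives the robot as it stands. The module is installed in compiled form; this text tells all that it offers. Calls block until the motion is done:
- robot.move_ptp(position, orientation): joint-space move of the TCP to a pose.
- robot.move_linear(position, ori=None, speed=150, f_stop=None): straight line of the TCP; ori=None keeps the orientation; speed is the mean speed in mm/s. With f_stop (N) it stops when the force on the tool has changed by that much, and returns True; else False.
- robot.move_j(angles): joint-space move.
- robot.move_gripper(opening): opening from 0.0 (shut) to 1.0 (fully open); the grip force is fixed at half the most; returns when the fingers have stopped.
- robot.sleep(seconds).
- robot.inverse_kinematics(position, orientation): joint angles nearest the present ones, or None.
- robot.get_image(name): name is "scene" or "side" or "wrist"; returns a dict with "img" (420x560x3 uint8, blue, green, red), "fovy" (degrees; the focal length in pixels is half the picture's height over the tangent of half this angle, whatever the lens; pixels are square), "cx", "cy" (the principal point, pixels), "eye" and "orientation" of the camera in the world. Camera axes: x right, y down, z forward; pixel columns grow to the right and rows downward; lengths in mm; the calibration is good to about 2 mm. A picture is of the moment at which its call begins. There is no depth.
A pose or a line that the arm cannot do raises robot.MotionError and nothing moves.
- robot.hand_in(): hands the job in, once; it reports no verdict.
Readings, each from a call of its own:
- robot.current_t(): time.
- robot.current_qpos(): joint angles.
- robot.current_joint_vel(): joint speeds.
- robot.current_joint_efforts(): joint torques, N m.
- robot.current_tcp_pos(): TCP position.
- robot.current_eef_rot(): TCP orientation.
- robot.current_contact_force(): force on the tool from outside, world axes, zero at the start.
- robot.current_ft_torque(): the same for the moment, N m.
- robot.current_gripper_width(): opening from 0.0 (shut) to 1.0 (fully open).
Only numpy, scipy, OpenCV 4.12 (cv2) and the standard library are available. Lean on these libraries where they do the work, as an engineer would, in place of code of your own. Each camera call takes 0.05 s, during which the arm holds its last target.

## Working session

There is one attempt and no reset: what is moved stays moved. The work goes in short steps, each a Python script; the robot and the scene stay as the last script left them, time stands still between calls to the robot, and variables do not carry over. Pictures are saved under pics/ and viewed, and the job is handed in when it is done.

```bash
ls; mkdir -p pics; python3 - <<'E'
from bench import robot
import cv2,json
for n in ["scene","side","wrist"]:
    d=robot.get_image(n); cv2.imwrite(f"pics/{n}0.png",d["img"]); print(n,d["fovy"],d["cx"],d["cy"],d["eye"],d["orientation"])
    json.dump({k:(list(map(float,v)) if hasattr(v,'__len__') else float(v)) for k,v in d.items() if k!="img"},open(f"pics/{n}0.json","w"))
print(robot.current_t(),robot.current_eef_rot())
E
```

```text
pics
scene 57.269703623289985 277.9592012651824 211.33862180863235 [ 890.74907809 -480.92573113  936.58710234] [-2.47707999  0.01554965  0.65959018]
side 43.17008798910122 290.41630589132103 211.97946437354236 [  -27.73339382 -1401.77796938  1133.09358453] [-2.16100102 -0.01960551 -0.31698395]
wrist 63.20662910937057 278.9476277180588 215.21337094633753 [ 213.88132168 -512.56760639  382.37287767] [ 2.83967580e+00  1.57408940e-03 -1.32452088e+00]
0.15 [-3.14019403e+00 -3.15500246e-04  2.44754179e-01]
```

View pics/scene0.png

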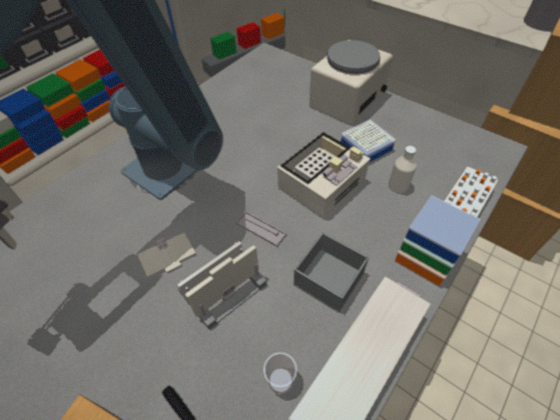

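View pics/side0.png

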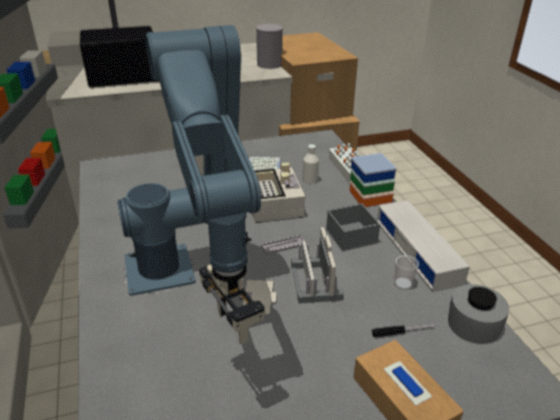

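View pics/wrist0.png

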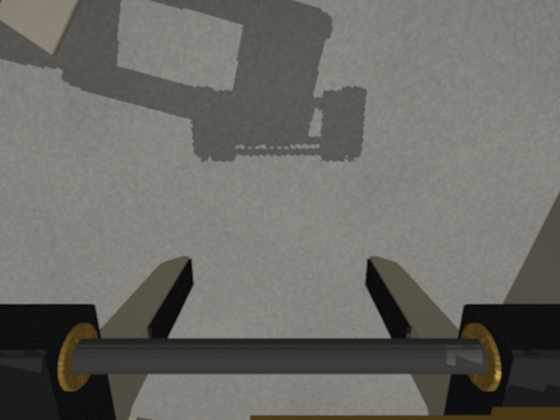

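```bash
cat > h.py <<'E'
import numpy as np,cv2,json
from scipy.spatial.transform import Rotation as Ro
def load(n): 
    d=json.load(open(f"pics/{n}.json")); d["img"]=cv2.imread(f"pics/{n}.png"); return d
def save(d,n):
    cv2.imwrite(f"pics/{n}.png",d["img"])
    json.dump({k:(list(map(float,v)) if hasattr(v,'__len__') else float(v)) for k,v in d.items() if k!="img"},open(f"pics/{n}.json","w"))
def f(d): return 210/np.tan(np.radians(d["fovy"])/2)
def R(d): return Ro.from_euler("xyz",d["orientation"]).as_matrix()
def proj(d,P):
    p=(np.atleast_2d(P)-np.array(d["eye"]))@R(d); return p[:,:2]/p[:,2:]*f(d)+[d["cx"],d["cy"]]
def at(d,uv,z):
    uv=np.atleast_2d(uv); r=np.c_[(uv-[d["cx"],d["cy"]])/f(d),np.ones(len(uv))]@R(d).T
    e=np.array(d["eye"]); return e+r*((z-e[2])/r[:,2:])
def crop(d,u0,v0,u1,v1,n,k=None):
    k=k or min(800/(u1-u0),600/(v1-v0)); c=cv2.resize(d["img"][v0:v1,u0:u1],None,fx=k,fy=k,interpolation=cv2.INTER_CUBIC)
    for u in range((u0+9)//10*10,u1,10):
        x=int((u-u0)*k); cv2.line(c,(x,0),(x,6 if u%50 else 14),(0,0,255),1)
        if u%50==0 or k>6: cv2.putText(c,str(u),(x,24),0,.4,(0,0,255),1)
    for v in range((v0+9)//10*10,v1,10):
        y=int((v-v0)*k); cv2.line(c,(0,y),(6 if v%50 else 14,y),(0,0,255),1)
        if v%50==0 or k>6: cv2.putText(c,str(v),(14,y+4),0,.4,(0,0,255),1)
    cv2.imwrite(f"pics/{n}.png",c)
E
python3 - <<'E'
from h import *
s=load("scene0");t=load("side0")
crop(s,265,120,375,220,"c1");crop(s,130,205,290,330,"c2");crop(t,210,150,420,310,"c3")
for d in (s,t): print(proj(d,[[133,-533.6,218.6],[0,0,0]]))
E
```

```text
[[ -8.04538503 264.85890061]
 [162.39148608 168.15172654]]
[[232.03146523 328.38585316]
 [158.39524034 269.47732422]]
```

View pics/c1.png

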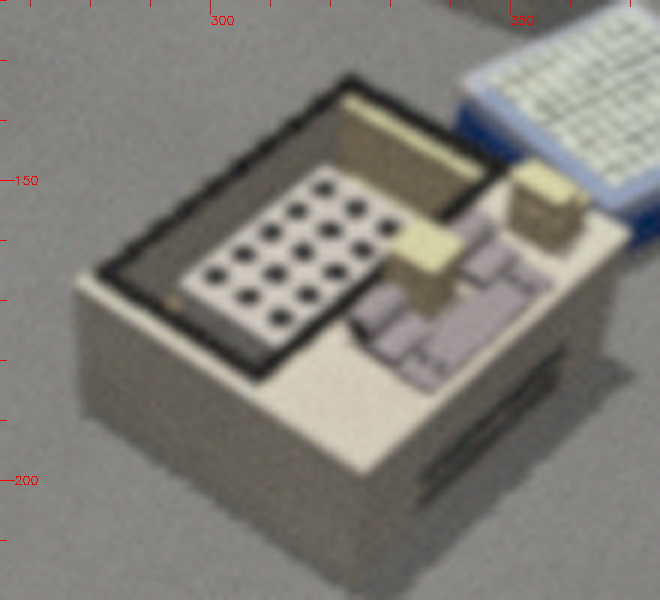

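View pics/c2.png

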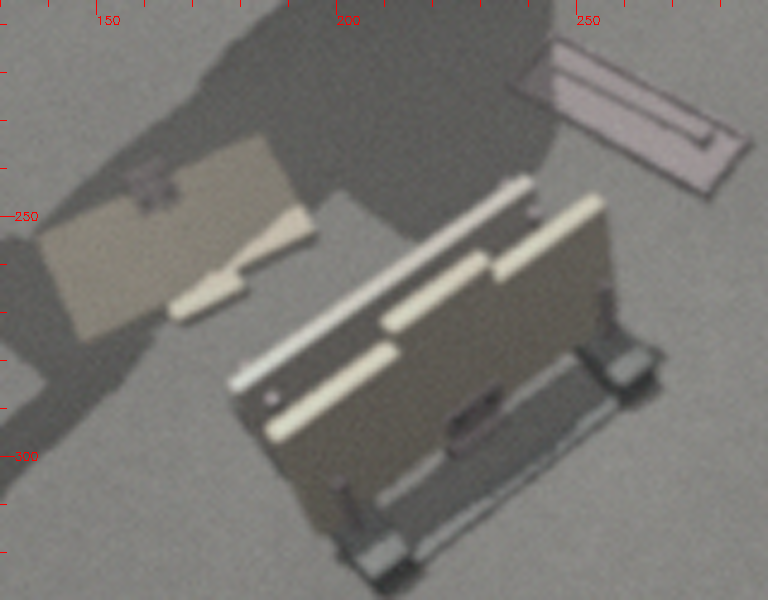

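View pics/c3.png

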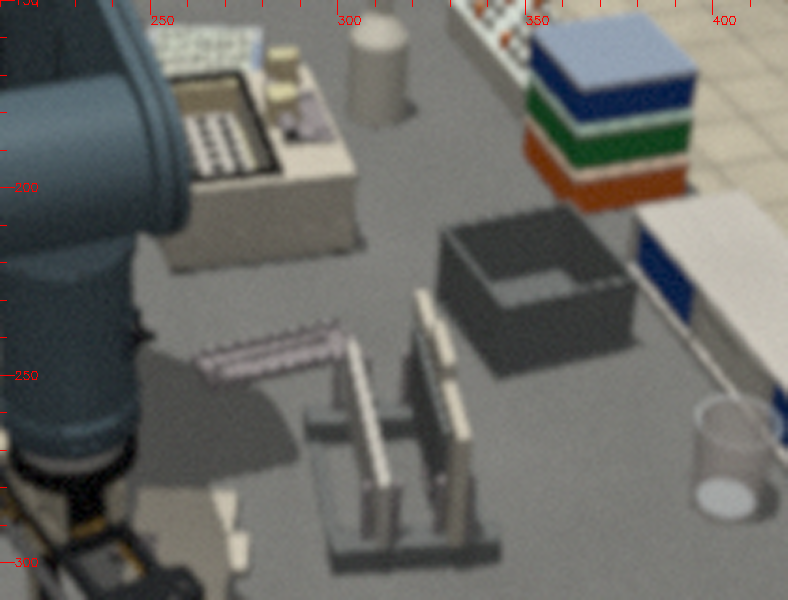

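```bash
python3 - <<'E'
from h import *
np.set_printoptions(precision=1,suppress=True)
s=load("scene0");t=load("side0")
print("cooler corners",at(s,[[278,167],[324.5,198.3],[369,158]],100))
print("offcuts tops",at(s,[[335.5,160.5]],136),at(s,[[354,150.5]],138))
# lid top: tab ends, at z=16+150
print("tab",at(s,[[208.5,273],[230.5,259]],166)); print("panel",at(s,[[185,297],[254.5,247]],146))
print("baffle",at(s,[[179,285],[239,244]],100))
print("tub rim s",at(s,[[324,236],[367,262],[333,307],[295,272]],85))
print("tub side",at(t,[[325,211],[360,205],[377,226],[341,232]],85))
print("small lid",at(s,[[138,254],[183,234],[197,250],[147,276]],12))
print("tray",at(s,[[243,213],[285.5,235],[276,246],[235,223]],12))
E
```

```text
cooler corners [[374.1 164.3 100. ]
 [555.2 145.6 100. ]
 [574.8 363.6 100. ]]
offcuts tops [[515.2 259.2 136. ]] [[537.4 326.5 138. ]]
tab [[ 494.5 -246.7  166. ]
 [ 509.6 -189.   166. ]]
panel [[ 484.8 -316.2  146. ]
 [ 523.5 -120.7  146. ]]
baffle [[ 426.7 -293.5  100. ]
 [ 464.1 -117.1  100. ]]
tub rim s [[ 620.9   46.3   85. ]
 [ 752.    45.4   85. ]
 [ 749.5 -109.4   85. ]
 [ 623.6  -88.4   85. ]]
tub side [[599.9  49.8  85. ]
 [736.6  50.3  85. ]
 [737.8 -87.8  85. ]
 [605.4 -84.8  85. ]]
small lid [[ 213.6 -277.3   12. ]
 [ 265.  -152.    12. ]
 [ 337.5 -166.4   12. ]
 [ 288.5 -308.    12. ]]
tray [[354.4  13.3  12. ]
 [506.7  26.8  12. ]
 [508.  -19.9  12. ]
 [360.2 -29.8  12. ]]
```

```bash
python3 - <<'E'
from h import *
from bench import robot
w=load("wrist0"); T=Ro.from_euler("xyz",[np.pi,0,0.24475]).as_matrix()
print("cam in tool",(T.T@(np.array(w["eye"])-[133.32,-533.6,218.65])).round(1),"fwd",(T.T@R(w)[:,2]).round(3), "imgx",(T.T@R(w)[:,0]).round(3))
for p,y in [([560,120,400],1.47),([515,259,107],1.47),([515,259,115],1.47),([682,-22,200],1.47),([502,-218,150],1.37),([502,-218,350],1.37),([510,180,250],1.47),([516,260,390],1.47)]:
    q=robot.inverse_kinematics(p,[np.pi,0,y]); print(p,None if q is None else np.round(q,2))
E
```

```text
cam in tool [  83.3   -0.9 -163.7] fwd [-0.297 -0.001  0.955] imgx [0.002 1.    0.002]
[560, 120, 400] [ 0.02  0.25  1.12 -0.    1.78  0.12]
[515, 259, 107] [ 0.27  0.4   1.62 -0.    1.12  0.37]
[515, 259, 115] [ 0.27  0.39  1.61 -0.    1.14  0.37]
[682, -22, 200] [-0.2   0.51  1.21  0.    1.43 -0.09]
[502, -218, 150] [-0.61  0.31  1.64  0.    1.19 -0.41]
[502, -218, 350] [-0.61  0.2   1.3   0.    1.64 -0.41]
[510, 180, 250] [ 0.13  0.22  1.5  -0.    1.41  0.23]
[516, 260, 390] [ 0.27  0.26  1.13 -0.    1.75  0.37]
```

```bash
python3 - <<'E'
from h import *
from bench import robot
robot.move_ptp([560,-130,330],[np.pi,0,1.37]); save(robot.get_image("wrist"),"wr1")
robot.move_ptp([515,225,300],[np.pi,0,1.47]); save(robot.get_image("wrist"),"wr2"); 
save(robot.get_image("scene"),"sc2");save(robot.get_image("side"),"si2")
print(robot.current_t(),robot.current_tcp_pos(),robot.current_eef_rot())
E
```

```text
3.8417 [515.68039317 223.76025508 300.02803613] [3.14137770e+00 2.32730374e-04 1.46793259e+00]
```

View pics/wr1.png

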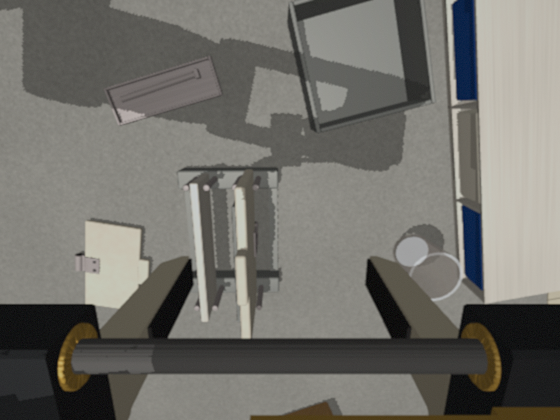

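View pics/wr2.png

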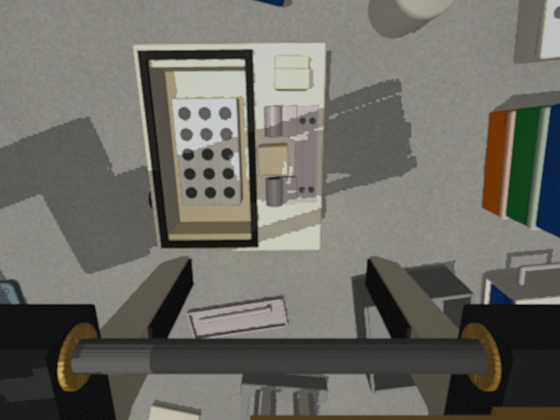

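```bash
python3 - <<'E'
from h import *
s=load("wr2");crop(s,240,35,340,110,"d1");crop(s,240,90,340,255,"d2");s=load("wr1");crop(s,170,150,300,345,"d3")
E
```

```text
(no output)
```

View pics/d1.png

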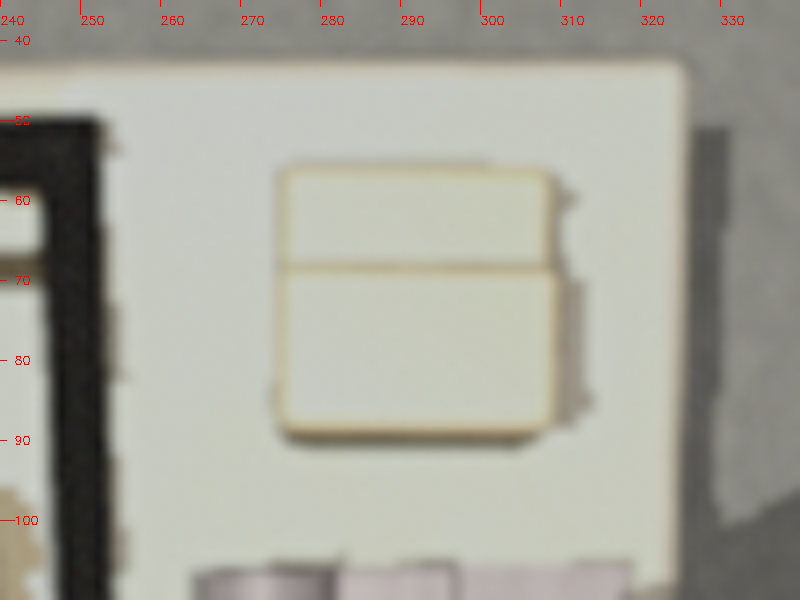

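View pics/d2.png

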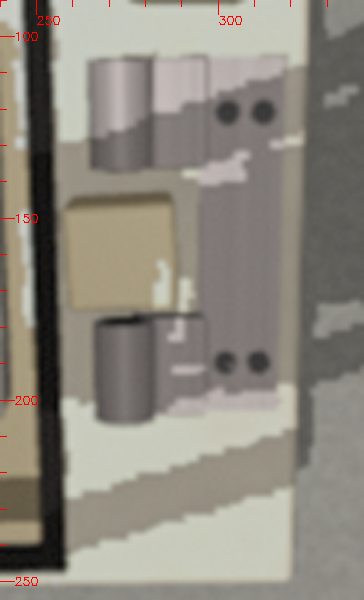

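View pics/d3.png

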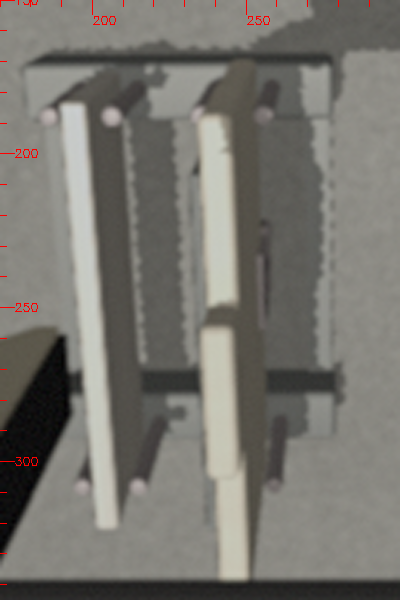

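```bash
python3 - <<'E'
from h import *
np.set_printoptions(precision=1,suppress=True)
w=load("wr2");
print("deck corners",at(w,[[325.5,43],[319.7,250],[161,250],[134,45]],100))
print("A top",at(w,[[258.7,146.5],[286,144],[288.3,173],[260.6,175]],136), at(w,[[273.5,160]],136))
k1=at(w,[[273.4,121.5]],113)[0];k2=at(w,[[274.4,192]],113)[0]
print("knuckles",k1,k2,(k1+k2)/2,"yaw",np.arctan2(-(k1-k2)[0],(k1-k2)[1]))
print("kn ridge ends",at(w,[[273,106],[273.4,136.7],[274,178],[274.6,206]],122))
print("B upper",at(w,[[275,69],[309,69],[309,89],[275.5,89]],138),"B lower far edge",at(w,[[275,56],[308,56.5]],124))
v=load("wr1")
print("tab",at(v,[[235.5,255],[244,255.5],[246.5,301],[238,305.5]],166))
print("panel far end",at(v,[[235.5,187],[244.5,187]],146),"near",at(v,[[239,335],[250,335]],146))
print("baffle",at(v,[[190.5,183.5],[198.5,183],[208.5,321],[201,321.5]],100))
print("tub",at(v,[[289,6],[318,130],[432,100]],85))
E
```

```text
deck corners [[574.8 363.3 100. ]
 [555.1 147.7 100. ]
 [372.7 166.1 100. ]
 [390.2 380.1 100. ]]
A top [[501.3 275.4 136. ]
 [527.3 275.1 136. ]
 [526.9 247.3 136. ]
 [500.  248.1 136. ]] [[514.  261.3 136. ]]
knuckles [517.2 296.  113. ] [510.7 224.4 113. ] [513.9 260.2 113. ] yaw -0.09067994846847356
kn ridge ends [[518.5 310.5 122. ]
 [515.8 282.  122. ]
 [512.1 241.1 122. ]
 [509.7 211.6 122. ]]
B upper [[523.8 341.2 138. ]
 [553.7 338.2 138. ]
 [552.4 321.6 138. ]
 [522.5 324.6 138. ]] B lower far edge [[524.9 353.5 124. ]
 [554.8 350.1 124. ]]
tab [[ 502.5 -182.6  166. ]
 [ 511.  -185.   166. ]
 [ 501.3 -238.2  166. ]
 [ 490.9 -241.8  166. ]]
panel far end [[ 516.2 -115.9  146. ]
 [ 525.4 -117.8  146. ]] near [[ 477.4 -293.1  146. ]
 [ 490.3 -295.7  146. ]]
baffle [[ 457.4 -110.2  100. ]
 [ 466.8 -111.5  100. ]
 [ 429.4 -295.8  100. ]
 [ 419.4 -294.6  100. ]]
tub [[607.1  50.5  85. ]
 [615.9 -80.9  85. ]
 [748.3 -74.1  85. ]]
```

```bash
cat >> h.py <<'E'
PI=np.pi
YC=PI/2-0.093
E
python3 - <<'E'
from h import *
from bench import robot
o=[PI,0,YC]
robot.move_gripper(0.6)
robot.move_ptp([514,261,165],o)
print(robot.move_linear([514,261,109],o,speed=90,f_stop=12))
robot.move_gripper(0.0); print("w",robot.current_gripper_width()*93)
robot.move_linear([514,261,215],o,speed=150); print(robot.current_gripper_width()*93)
robot.move_ptp([680,5,160],o)
save(robot.get_image("side"),"si3"); save(robot.get_image("wrist"),"wr3")
print(robot.current_t(),robot.current_contact_force())
E
```

```text
False
w 29.639484461417688
30.081786358646802
8.6917 [ 0.35251459  0.00743106 -0.31729075]
```

View pics/si3.png

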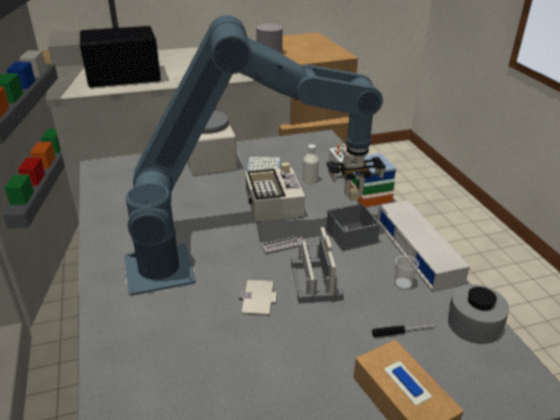

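View pics/wr3.png

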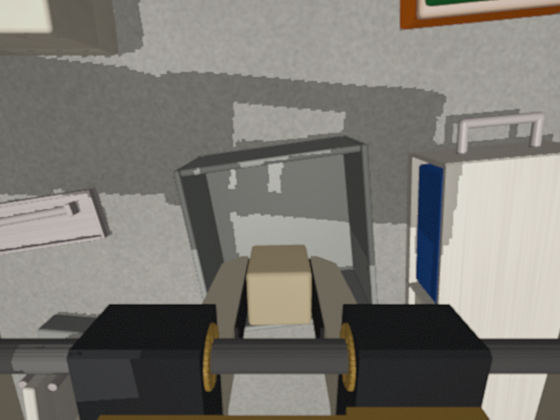

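```bash
python3 - <<'E'
from h import *
from bench import robot
w=load("wr3")
c=at(w,[[178,171],[366,144],[372,300],[205,295]],85);print(c.round(1))
a=c[1]-c[0];yaw=np.arctan2(a[1],a[0]);ctr=(c[0]+c[1])/2+Ro.from_euler("z",yaw).apply([0,-70,0]);print(yaw,ctr)
E
```

```text
[[612.1  55.   85. ]
 [744.9  61.9  85. ]
 [748.  -61.3  85. ]
 [615.9 -44.9  85. ]]
0.052045251053990424 [682.15073989 -11.43519766  85.        ]
```

```bash
python3 - <<'E'
from h import *
from bench import robot
o=[PI,0,YC]
robot.move_linear([681,10,45],o,speed=200,f_stop=15)
robot.move_gripper(0.6)
robot.move_linear([681,10,160],o,speed=250)
robot.move_ptp([538,338,190],o)
print(robot.move_linear([538,338,112],o,speed=120,f_stop=12))
robot.move_gripper(0.0); print("w",robot.current_gripper_width()*93)
robot.move_linear([538,338,215],o,speed=200); print(robot.current_gripper_width()*93)
robot.move_ptp([681,-36,165],o)
save(robot.get_image("wrist"),"wr4")
print(robot.current_t(),robot.current_contact_force())
E
```

```text
False
w 31.451211803523176
31.50089655943787
15.5333 [ 0.21904176 -0.34135605 -0.23518682]
```

View pics/wr4.png

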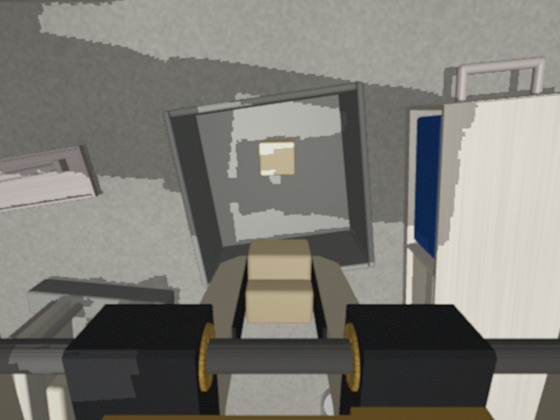

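```bash
python3 - <<'E'
from h import *
w=load("wr4")
c=at(w,[[166,113],[361,84],[373,265],[206,283]],85);print(c.round(1),c.mean(0))
print(at(w,[[277,158]],36))
E
```

```text
[[610.8  53.4  85. ]
 [744.5  60.   85. ]
 [751.4 -74.3  85. ]
 [618.2 -78.1  85. ]] [681.23664337  -9.78406486  85.        ]
[[683.03169059   9.23419087  36.        ]]
```

```bash
python3 - <<'E'
from h import *
from bench import robot
o=[PI,0,YC]
robot.move_linear([681,-32,48],o,speed=200,f_stop=15)
robot.move_gripper(0.6)
robot.move_linear([681,-32,200],o,speed=250)
robot.move_ptp([502,-215,290],[PI,0,PI/2-0.2])
for n,k in (("wrist","wr5"),("scene","sc5"),("side","si5")): save(robot.get_image(n),k)
print(robot.current_t())
s=load("sc5");crop(s,280,230,380,310,"e1",4);s=load("wr5");crop(s,180,60,380,300,"e2")
E
```

```text
18.85
```

View pics/e1.png

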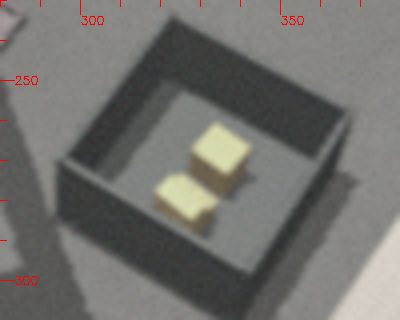

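View pics/e2.png

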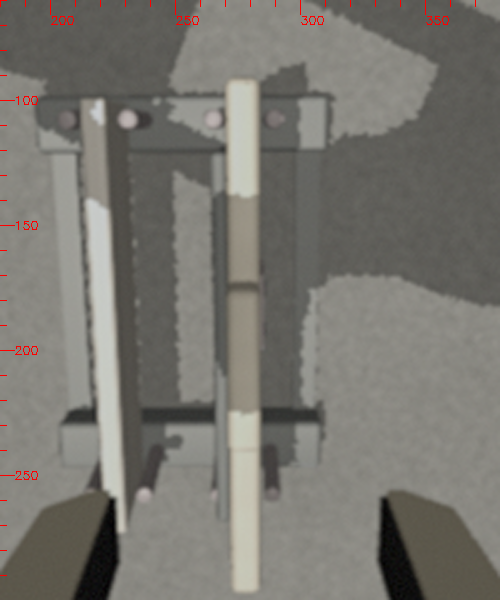

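```bash
python3 - <<'E'
from h import *
np.set_printoptions(precision=1,suppress=True)
w=load("wr5")
p=at(w,[[277.3,92],[278.5,296.3]],146);print("panel",p,p.mean(0),"yaw",np.arctan2(-(p[0]-p[1])[0],(p[0]-p[1])[1]),np.linalg.norm(p[0]-p[1]))
t=at(w,[[277.3,173.5],[278,239.5]],166);print("tab",t,t.mean(0),np.linalg.norm(t[0]-t[1]))
b=at(w,[[217,99.5],[228.5,272]],100);print(b,np.linalg.norm(b[0]-b[1]),np.arctan2(-(b[0]-b[1])[0],(b[0]-b[1])[1]))
s=load("sc5");u=proj(s,[t.mean(0)]);print(u)
u=u[0].astype(int);crop(s,u[0]-60,u[1]-40,u[0]+60,u[1]+60,"e3")
s=load("si5");u=proj(s,[t.mean(0)])[0].astype(int);crop(s,u[0]-50,u[1]-30,u[0]+50,u[1]+50,"e4")
E
```

```text
panel [[ 519.8 -118.3  146. ]
 [ 482.2 -310.7  146. ]] [ 501.  -214.5  146. ] yaw -0.19320784927914367 196.00872003415125
tab [[ 506.8 -183.2  166. ]
 [ 495.6 -242.2  166. ]] [ 501.2 -212.7  166. ] 60.08367731893753
[[ 460.6 -111.4  100. ]
 [ 426.8 -295.3  100. ]] 187.0077000319698 -0.18149622515206923
[[220.9 264.2]]
```

View pics/e3.png

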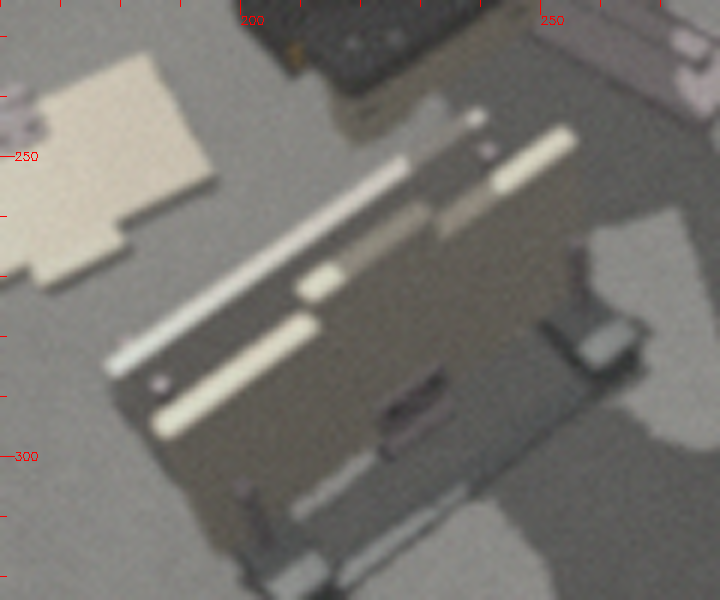

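View pics/e4.png

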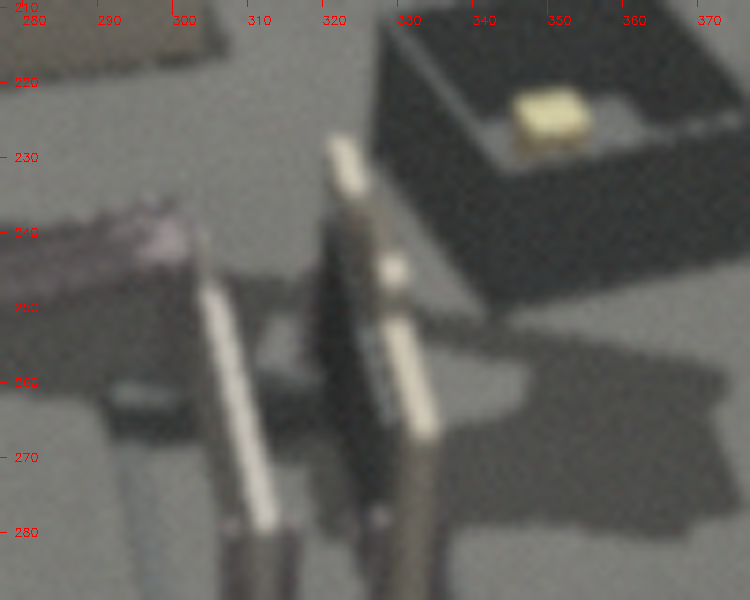

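```bash
python3 - <<'E'
from h import *
from bench import robot
o=[PI,0,PI/2-0.19]
robot.move_ptp([501.2,-213,200],o)
print(robot.move_linear([501.2,-213,137],o,speed=80,f_stop=12))
robot.move_gripper(0.0); print("w",robot.current_gripper_width()*93, robot.current_contact_force())
robot.move_linear([501.2,-213,150],o,speed=40);print(robot.current_contact_force())
robot.move_linear([501.2,-213,300],o,speed=100); print(robot.current_gripper_width()*93,robot.current_contact_force())
for n,k in (("wrist","wr6"),("scene","sc6"),("side","si6")): save(robot.get_image(n),k)
print(robot.current_t(),robot.current_tcp_pos())
E
```

```text
False
w 11.781390958408847 [-0.57053174 -0.3656884   0.769265  ]
[ 0.03543662 -0.15454228 -5.13043974]
11.52259414379449 [-0.97318431 -0.5626722  -4.76528248]
23.275 [ 501.01270313 -212.91193344  299.47484211]
```

View pics/sc6.png

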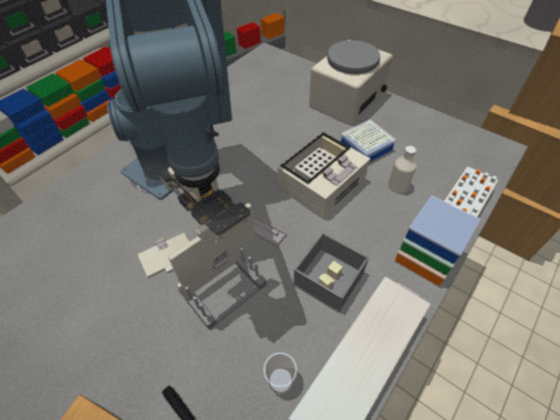

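View pics/si6.png

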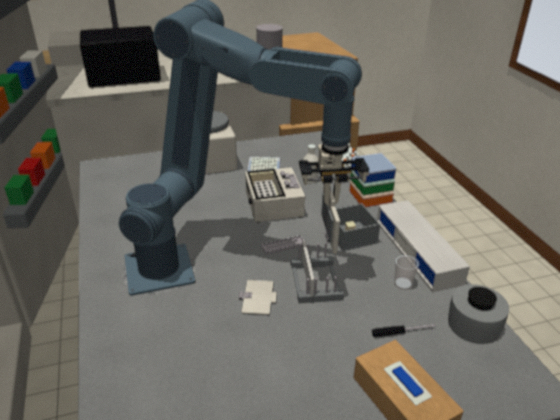

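View pics/wr6.png

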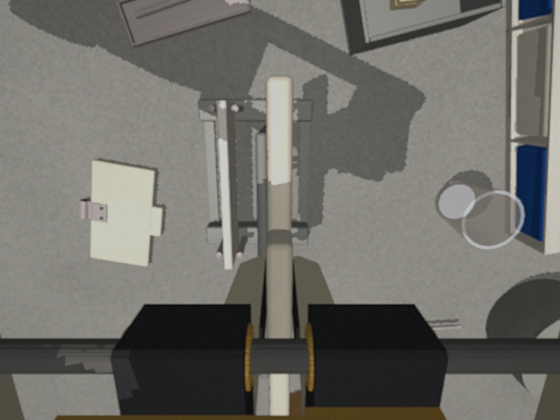

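```bash
python3 - <<'E'
from h import *
from bench import robot
robot.move_ptp([514.7,260.3,290],[PI,0,YC])
robot.move_linear([514.7,260.3,262],[PI,0,YC],speed=80)
robot.sleep(0.3)
for n,k in (("wrist","wr7"),("scene","sc7"),("side","si7")): save(robot.get_image(n),k)
print(robot.current_t(),robot.current_tcp_pos(),robot.current_eef_rot())
s=load("sc7");crop(s,270,80,400,180,"f1")
s=load("si7");crop(s,230,120,330,220,"f2")
E
```

```text
25.95 [514.76608097 260.388926   262.24191988] [ 3.14115850e+00 -1.50932659e-04  1.47793134e+00]
```

View pics/f1.png

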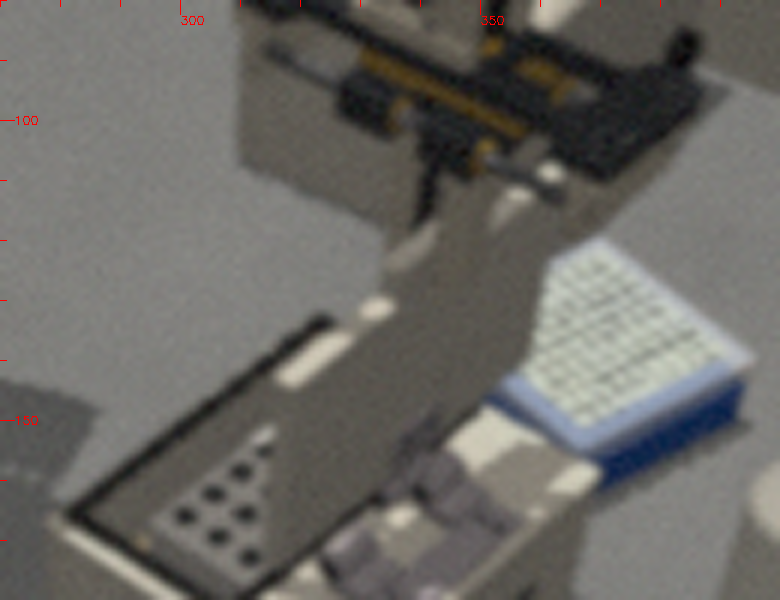

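View pics/f2.png

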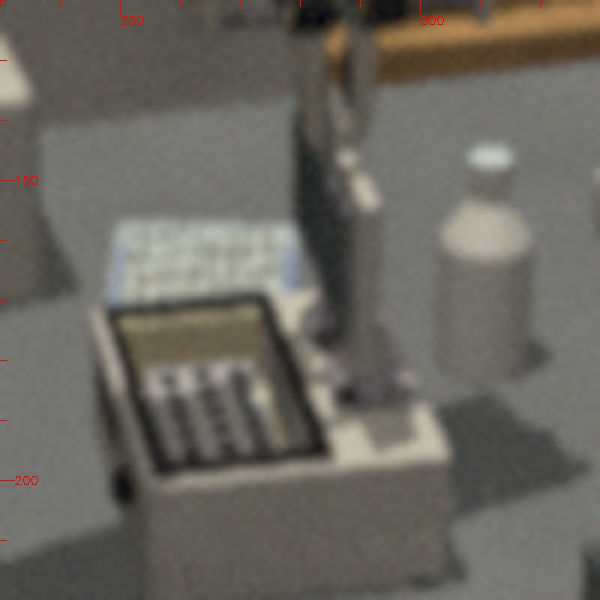

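View pics/wr7.png

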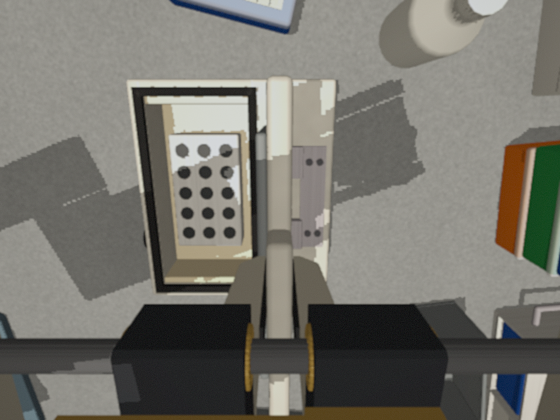

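```bash
python3 - <<'E'
from h import *
s=load("wr7");crop(s,240,65,350,165,"g1");crop(s,240,150,350,255,"g2")
E
```

```text
(no output)
```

View pics/g1.png

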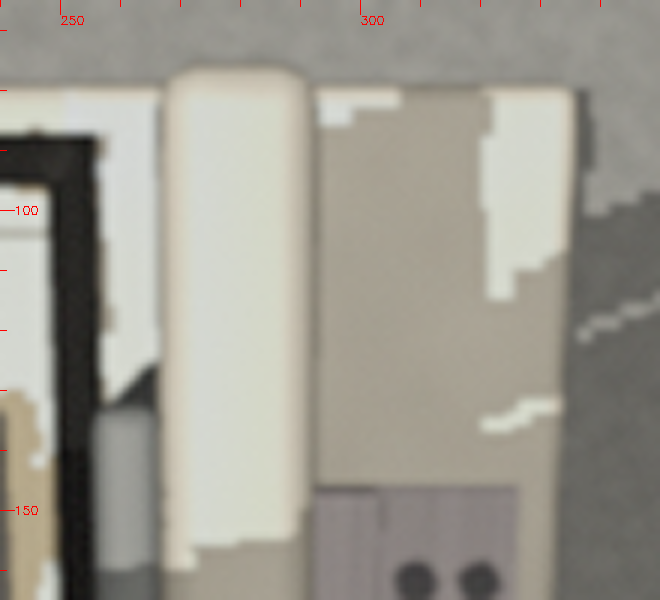

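View pics/g2.png

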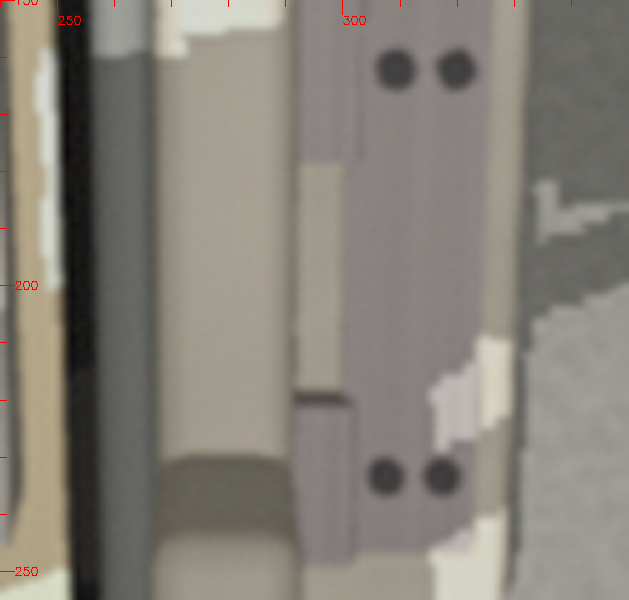

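```bash
python3 - <<'E'
from h import *
np.set_printoptions(precision=2,suppress=True)
w=load("wr7"); T=np.array([514.77,260.39,262.24]); M=Ro.from_euler("z",-0.0929).as_matrix() # cooler-ish axes
def rel(uv,z): return (at(w,uv,z)-T)@M
print("panel c",rel([[279.4,100],[279.0,200]],271.2),"far end",rel([[279.4,76.3]],271.2))
print("tab far bottom",rel([[279,230]],271.2),"tab far top",rel([[279,243]],291.2))
print("deck corners",rel([[336,79.5],[320+0*1,250]],100))
print("holes",rel([[309.3,162.2],[319.8,162.2],[307.5,233.5],[317.2,233.5]],104), "gap",rel([[296,178.4],[296,219.5]],104))
E
```

```text
panel c [[-0.01 87.57  8.96]
 [-0.12 42.89  8.96]] far end [[-0.03 97.1   8.96]]
tab far bottom [[-0.1  27.87  8.96]] tab far top [[-0.12 29.16 28.96]]
deck corners [[  50.88  109.03 -162.24]
 [  42.72  -55.67 -162.24]]
holes [[  28.74   35.82 -158.24]
 [  38.66   35.83 -158.24]
 [  28.92  -35.99 -158.24]
 [  38.7   -35.98 -158.24]] gap [[  16.41   20.28 -158.24]
 [  17.09  -21.16 -158.24]]
```

```bash
python3 - <<'E'
from h import *
np.set_printoptions(precision=2,suppress=True)
T=np.array([514.77,260.39,262.24]); M=Ro.from_euler("z",-0.0929).as_matrix()
def rel(n,uv,z): return (at(load(n),uv,z)-T)@M
print("leaf front",rel("wr7",[[300,185],[300,210]],104),rel("wr2",[[294.4,145],[294.6,165]],104))
print("gasket rear edge z106",rel("wr2",[[252.5,55],[258,240]],106),rel("wr7",[[256.5,140],[257,230]],106))
print("wr2 deck rear edge",rel("wr2",[[325.5,60],[323,150],[320,235]],100),"wr7",rel("wr7",[[335,95],[333,150],[330.5,215]],100))
print("knuckle silh",rel("wr2",[[264.7,121],[282,121],[266.3,192],[282.6,192]],113))
crop(load("wr2"),245,100,300,145,"k1");crop(load("wr2"),245,170,300,215,"k2")
E
```

```text
leaf front [[  20.38   13.84 -158.24]
 [  20.87  -11.3  -158.24]] [[  20.52   11.6  -158.24]
 [  20.85   -9.24 -158.24]]
gasket rear edge z106 [[ -20.28   97.13 -156.24]
 [ -19.94  -93.18 -156.24]] [[ -20.68   56.5  -156.24]
 [ -21.78  -31.58 -156.24]]
wr2 deck rear edge [[  50.68   92.94 -162.24]
 [  50.92    5.76 -162.24]
 [  50.46  -89.99 -162.24]] wr7 [[  50.65   95.97 -162.24]
 [  51.22   46.8  -162.24]
 [  51.85  -17.68 -162.24]]
knuckle silh [[  -9.52   36.19 -149.24]
 [   7.66   36.06 -149.24]
 [  -9.28  -36.15 -149.24]
 [   7.94  -36.28 -149.24]]
```

View pics/k1.png

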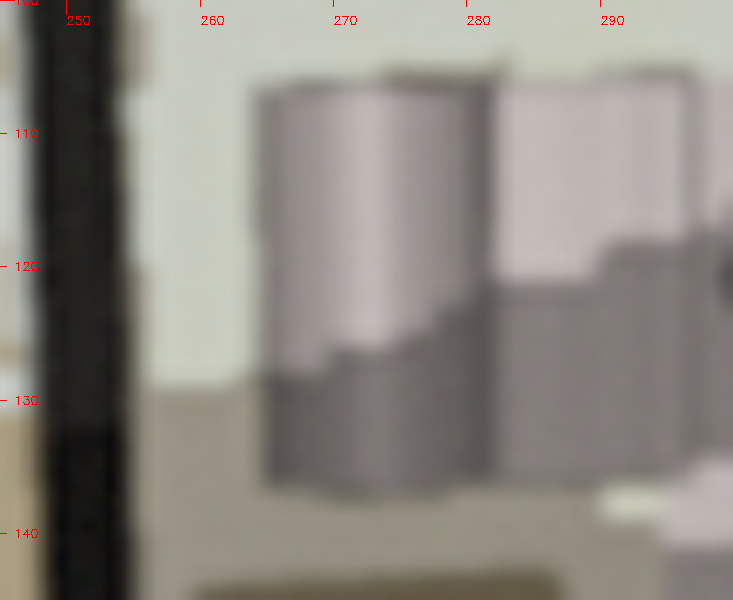

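View pics/k2.png

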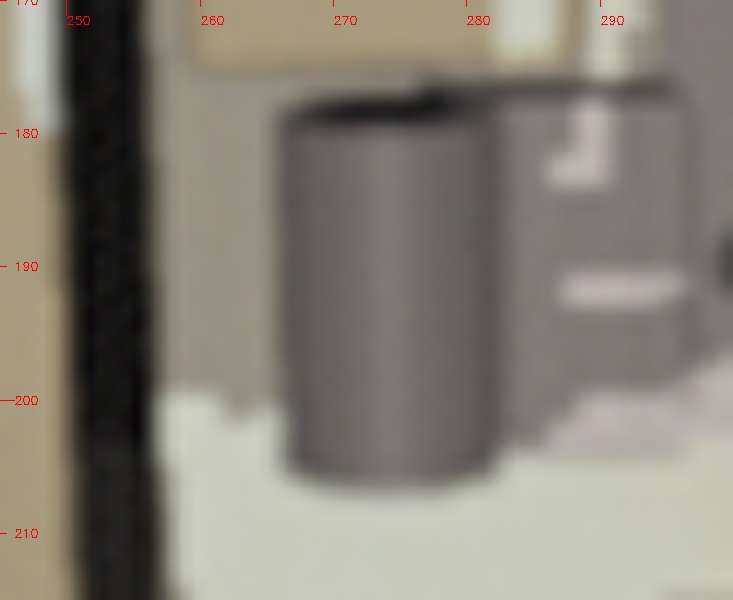

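```bash
python3 - <<'E'
from h import *
from bench import robot
o=[PI,0,YC]
robot.move_linear([513.6,261.3,262],o,speed=40)
f0=robot.current_contact_force()
print(robot.move_linear([513.6,261.3,234],o,speed=30,f_stop=6))
robot.sleep(0.4)
print(f0,robot.current_contact_force(),robot.current_ft_torque())
for n,k in (("wrist","wr8"),("scene","sc8"),("side","si8")): save(robot.get_image(n),k)
print(robot.current_t(),robot.current_tcp_pos(),robot.current_eef_rot())
s=load("sc8");crop(s,300,110,380,190,"h1")
s=load("si8");crop(s,255,130,325,200,"h2")
s=load("wr8");crop(s,240,60,350,255,"h3")
E
```

```text
False
[ 0.74791135 -0.66297737 -4.23090871] [-0.61508735  0.32156549 -4.48494187] [-0.05546418 -0.02162963  0.02916188]
27.8333 [513.57826303 261.29665746 234.00451301] [-3.14156735e+00  2.00129584e-05  1.47782423e+00]
```

View pics/h1.png

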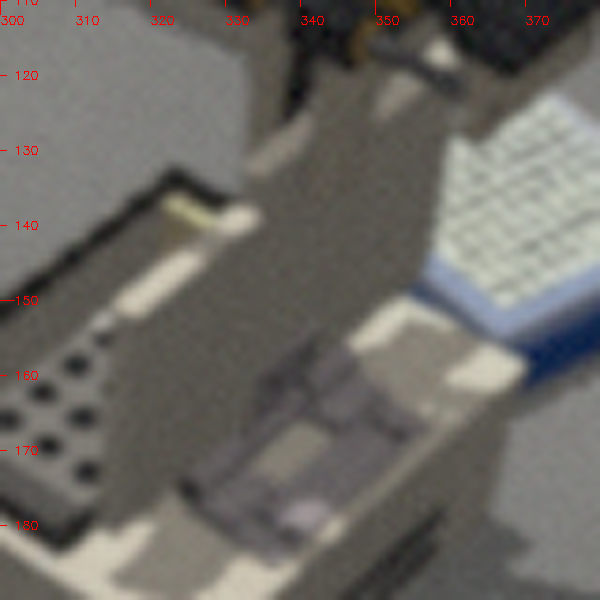

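View pics/h2.png

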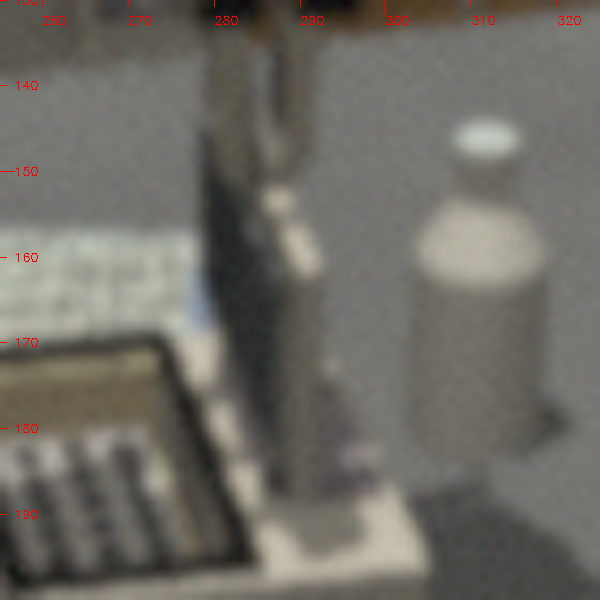

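View pics/h3.png

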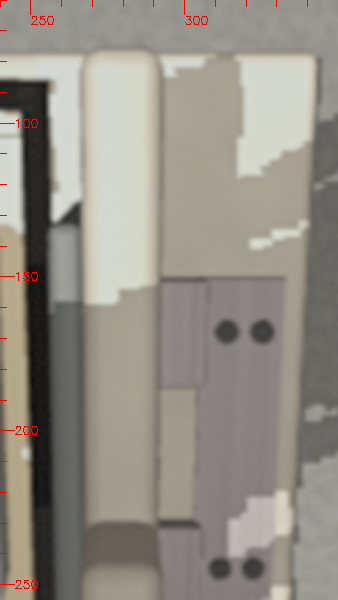

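```bash
python3 - <<'E'
from h import *
np.set_printoptions(precision=2,suppress=True)
T=np.array([513.58,261.30,234]); M=Ro.from_euler("z",-0.093).as_matrix()
H=np.array([513.65,260.35,113])
w=load("wr8"); rel=lambda uv,z:(at(w,uv,z)-T)@M
k=600/195
print("deck rear",rel([[240+314/k,60+90/k],[240+297/k,60+420/k]],100),"holes",rel([[240+227/k,60+331/k],[240+220/k,60+568/k]],104),"leaf front",rel([[240+195/k,60+420/k]],104),"panel",rel([[240+121/k,60+150/k],[240+121/k,60+420/k]],243),"far end",rel([[240+121/k,60+50/k]],243))
P={"deck -y":[53,-110,-13],"deck +y":[53,110,-13],"lid -y back top":[6,-100,130],"lid -y back bot":[6,-100,14],"lid -y front top":[-6,-100,130],"lid -y front bot":[-6,-100,14],"tab -y back top":[6,-30,150],"lid +y back top":[6,100,130],"lid +y back bot":[6,100,14],
"fk -y end -y":[0,-51,9],"fk+y end":[0,51,9],"leaf +y front":[22,51,-9]}
for n in("sc8","si8"):
  d=load(n);o=d["img"].copy();print(n)
  for a,p in P.items():
    u=proj(d,[H+M@np.array(p)])[0];print("  ",a,u)
    d["img"]=cv2.circle(cv2.resize(o,None,fx=1,fy=1),(0,0),0,(0,0,0)) if 0 else d["img"]
  K=8;u0,v0,u1,v1=(300,110,380,185) if n=="sc8" else (260,130,330,200)
  c=cv2.resize(o[v0:v1,u0:u1],None,fx=K,fy=K,interpolation=cv2.INTER_CUBIC);c=cv2.convertScaleAbs(c,alpha=1.5)
  for a,p in P.items():
    u=proj(d,[H+M@np.array(p)])[0];x,y=((u+.5-[u0,v0])*K).astype(int);cv2.drawMarker(c,(int(x),int(y)),(0,0,255) if a[:2]in("li","ta") else (0,255,0),0,10,1)
  cv2.imwrite(f"pics/ov_{n}.png",c)
E
```

```text
deck rear [[  51.55   99.33 -134.  ]
 [  51.7     8.58 -134.  ]] holes [[  29.96   35.36 -130.  ]
 [  30.14  -36.45 -130.  ]] leaf front [[  21.54    9.55 -130.  ]] panel [[-0.14 83.95  9.  ]
 [-0.07 44.65  9.  ]] far end [[-0.17 97.09  9.  ]]
sc8
   deck -y [324.84 198.4 ]
   deck +y [369.76 158.  ]
   lid -y back top [317.55 151.56]
   lid -y back bot [314.88 181.74]
   lid -y front top [314.   149.43]
   lid -y front bot [311.64 179.65]
   tab -y back top [334.95 132.39]
   lid +y back top [362.6  115.37]
   lid +y back bot [356.64 146.09]
   fk -y end -y [323.97 172.67]
   fk+y end [345.19 154.61]
   leaf +y front [350.29 162.32]
si8
   deck -y [304.63 195.53]
   deck +y [291.24 166.91]
   lid -y back top [292.39 160.95]
   lid -y back bot [291.7  189.12]
   lid -y front top [289.06 161.26]
   lid -y front bot [288.48 189.45]
   tab -y back top [288.14 146.95]
   lid +y back top [280.61 136.44]
   lid +y back bot [280.34 163.19]
   fk -y end -y [287.14 183.69]
   fk+y end [281.43 170.44]
   leaf +y front [286.9  173.96]
```

View pics/ov_sc8.png

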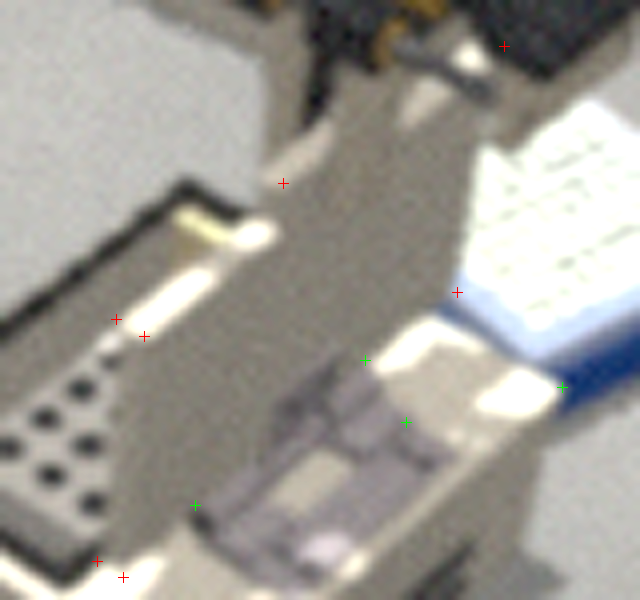

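View pics/ov_si8.png

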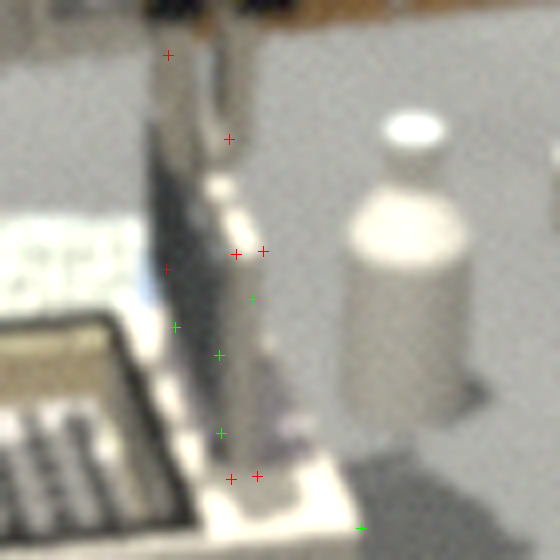

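```bash
python3 - <<'E'
from h import *
M=Ro.from_euler("z",-0.093).as_matrix();H=np.array([513.65,260.35,113])
d=load("sc8");u0,v0,u1,v1=318,148,358,182;K=19
c=cv2.resize(d["img"][v0:v1,u0:u1],None,fx=K,fy=K,interpolation=cv2.INTER_CUBIC);c=cv2.convertScaleAbs(cv2.bilateralFilter(c,9,20,9),alpha=2.2,beta=-40);b=c.copy()
a=np.linspace(0,2*np.pi,40)
for y,col in((-51,(0,255,0)),(-21,(0,255,0)),(21,(0,255,0)),(51,(0,255,0)),(-18,(0,0,255)),(18,(0,0,255))):
  p=np.array([H+M@np.array([9*np.cos(t),y,9*np.sin(t)]) for t in a])
  q=((proj(d,p)+.5-[u0,v0])*K).astype(int);cv2.polylines(c,[q],True,col,1)
q=((proj(d,np.array([H+M@np.array(p) for p in([6,-60,14],[6,60,14])]))+.5-[u0,v0])*K).astype(int);cv2.line(c,q[0].tolist(),q[1].tolist(),(255,0,0),1)
cv2.imwrite("pics/m1.png",c);cv2.imwrite("pics/m2.png",b)
E
```

```text
(no output)
```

View pics/m1.png

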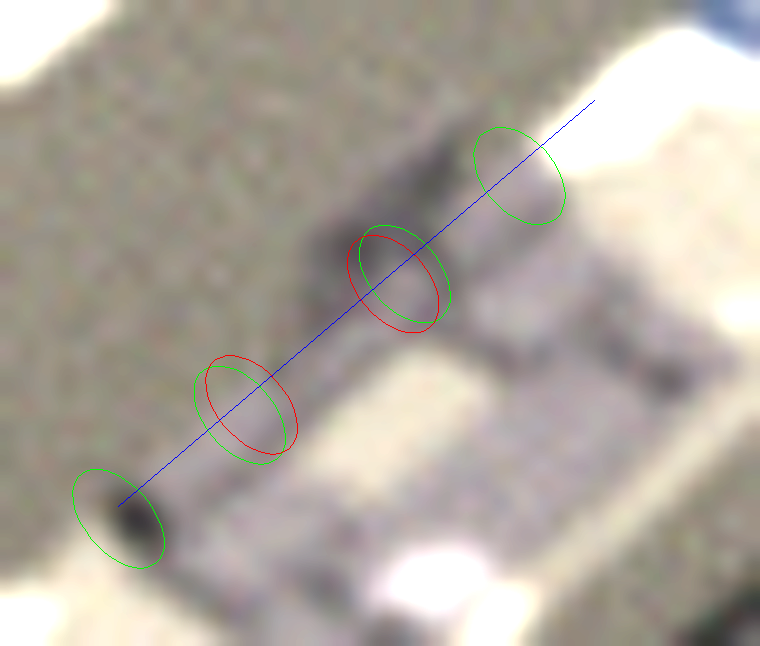

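View pics/m2.png

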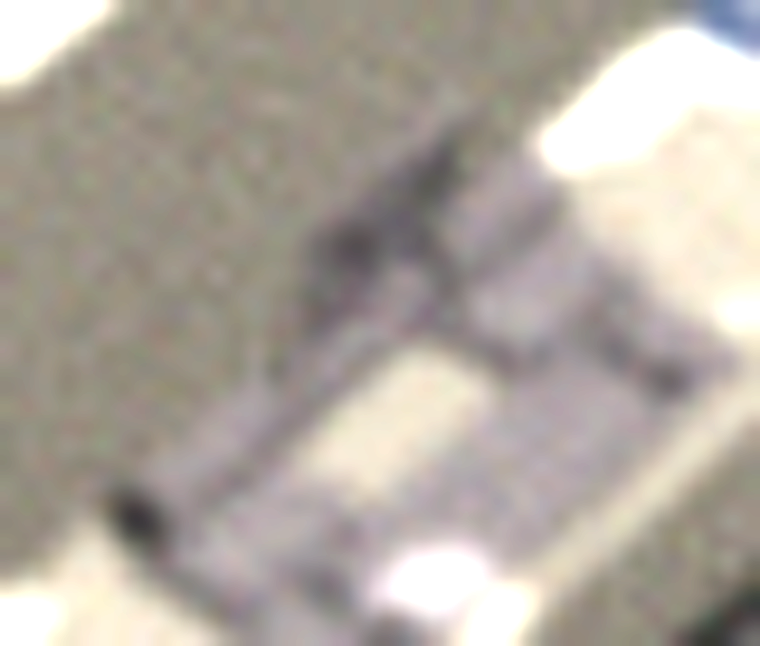

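```bash
python3 - <<'E'
from bench import robot
print(robot.current_gripper_width()*93,robot.current_tcp_pos(),robot.current_contact_force(),abs(robot.current_joint_vel()).max())
robot.hand_in();print(robot.current_t())
E
```

```text
11.737171852848029 [513.57826303 261.29665746 234.00451301] [ 0.10195814 -0.66513298 -4.1655457 ] 0.001974690982603346
the job is handed in; nothing more can be done
the job is handed in; nothing more can be done
```

I handed the job in at about 28 s. Both offcuts are in the tub, and the lid is held upright in the hinge with its grey face towards the well. `hand_in` gives no verdict, so success rests on my own checks.

- **Offcuts:** the scene picture taken after the drops shows both lying in the tub, near pixels (333, 268) and (325, 280).
- **Lid:** I took the one from the rack, which measured about 196 mm wide. The smaller lid lying on the bench stayed where it was. I gripped it by its tab and lowered it between the fixed knuckles without touching anything.
- **Last readings:** the jaws were 11.7 mm apart on the 12 mm tab, the load was steady at about 4 N, and the arm was still.
- **Along the hinge and in height:** the wrist picture put the lid's middle about 0.5 mm off along the hinge line. The height comes from the grip height on the tab, and the side picture agreed with it. In the scene picture the three tubes line up to about 1 mm.
- **Front to back:** here the measurements disagreed. After my 1.2 mm correction they left a remaining error between about +0.3 mm (from the knuckles) and -1.3 mm (from the deck's rear edge). That is inside the ±3 mm limit, so I left the lid there.
- **Scene camera:** the model I projected into its picture was about 1 pixel (2 mm) off. I relied on it only for how the tubes sat relative to each other.

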